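Wipe the drilling nest clean, then hold a housing home against its rail and end stop

TASK

Grip the blue scraper block and wipe all four sharp brass offcuts off the steel locating plate with it, never with the fingers, then stand the scraper back on the bench and let go of it. Then lay the bare aluminium bearing housing flat on the plate, long side along the long rail, and press it into the corner firmly against both dark stops, the long rail and the short end stop; finish while you are still holding it pressed against both, ready to be clamped. Leave the other things on the bench where they are.

Things in the scene. Friction and masses are not known exactly. Their poses are not given: they have to be found in the camera images.
- nest: drilling nest fixed to the bench: steel plate 170 mm (its x) by 160 mm (its y), 20 mm thick; origin under its centre on the bench, z up. Its -x and -y edges are open. On an ear behind the rail (x -0.04 to 0.01, y 0.08 to 0.125) stands a swing clamp with a black knob, up to 49 mm above the plate, arm swung back along -x behind the rail; not used
- rail: the long rail, a dark steel bar 170 x 16 mm and 12 mm high on the plate along its +y edge. Origin under its centre on the plate top. Its working face looks to the nest's -y and lies at nest y = +0.064. Metal on metal here has a friction of 0.5 to 0.7, so a push along one stop must also beat the friction of the other and of the plate
- stop: the end stop, a dark steel bar 16 mm (x) by 70 mm (y) and 12 mm high on the plate at its +x edge, beside the rail. Origin under its centre on the plate top. Its working face looks to the nest's -x, lies at nest x = +0.069 and runs from y = -0.014 to y = 0.056
- corner (a point): the point on the plate's top where the working faces of rail and end stop meet, at nest (0.069, 0.064, 0.020); axes as the nest's: +x goes into the end stop, +y goes into the long rail, z up. The housing is home when its middle is at corner x = -0.040, y = -0.030
- housing: the bare aluminium bearing housing, about 0.37 kg, 58 mm tall, loose on the bench: a foot 80 mm (its x) by 60 mm (its y) and 14 mm thick, on it a central boss 50 mm (x) by 32 mm (y) from 14 to 58 mm up, with round bores on its x ends. The same either way round. Origin at the centre of the underside, z up
- housing_boss (a point): the middle of the boss of the bare aluminium housing, 37 mm above its underside; axes as the housing's. Grip the boss across its y (32 mm); fingertips lower than 14 mm above the underside strike the foot
- scraper: the blue scraper block, about 0.17 kg, 58 mm tall, standing on the bench: a foot 130 mm (its x) by 28 mm (its y) and 16 mm high with a dark rubber lip, on it a grip 100 mm (x) by 22 mm (y) from 16 to 58 mm up. It wipes along its y. Origin at the centre of the underside, z up
- scraper_grip (a point): the middle of the scraper's grip, 37 mm above its underside; axes as the scraper's. Grip it across its y (22 mm); fingertips lower than 16 mm above the underside strike the foot
- chip1: offcut, bar end 17 x 10 x 8 mm high; brass, origin at its centre; lies loose on the plate at the start, underside on the plate top; sharp, about 11 g
- chip2: offcut, disc 17 mm across and 7 mm high; brass, origin at its centre; lies loose on the plate at the start, underside on the plate top; sharp, about 11 g
- chip3: offcut, L shape 16 x 12 x 8 mm high; brass, origin at its centre; lies loose on the plate at the start, underside on the plate top; sharp, about 11 g
- chip4: offcut, square end 12 x 12 x 9 mm high. All four lie at nest x from -0.06 to +0.05 and nest y from -0.06 to +0.022; brass, origin at its centre; lies loose on the plate at the start, underside on the plate top; sharp, about 11 g
- finished: bystander: a finished black housing of the same shape as the bare one (80 x 60 x 58 mm), origin at the centre of its underside; leave it
- pot: bystander: white screw pot with a green lid, 60 mm across, 50 mm tall, origin under its centre; leave it
- hammer: bystander: hammer lying beyond the nest, origin under its middle; leave it
- brush: bystander: flat brush lying on the left, origin under its middle; leave it
- screwdriver: bystander: screwdriver with a yellow handle lying on the right, origin under its middle; leave it
- vise_pad: bystander: red and black vise pad 70 x 45 x 32 mm on the left, origin under its middle; leave it
Not all that is in view belongs to the job. Leave any purple look-alike of the housing alone.

How it is judged (in metres and radians):
On the way, in this order (a step that is already met when the one before it is completed fails the run):
1. all four offcuts are wiped off the plate and lie lower than its top, with the scraper in the hand and the bare housing still waiting on the bench (height (world z) of each of chip1, chip2, chip3, chip4 below 0.017 m and contact force between the fingers and scraper above 0.5 N and distance of housing_boss from where it was at the start of the episode below 0.03 m), for 0.1 s.
2. the scraper stands upright on the bench and has been let go, before the housing is brought to the plate (height (world z) of scraper_grip between 0.033 and 0.041 m and angle between scraper_grip's own z axis and vertical below 0.1 rad and contact force between the fingers and scraper below 0.1 N and horizontal distance between housing_boss and corner above 0.12 m), for 0.1 s.
At the end, for the whole second after the job is handed in: Bare housing flat on the plate (2 mm), square to the rail (2 degrees), within 2.5 mm of home both ways, pressing rail and end stop with over 2 N each, fingers on it with over 2 N; the four offcuts down off the plate; scraper upright on the bench, let go (height (world z) of each of chip1, chip2, chip3, chip4 below 0.017 m and height (world z) of scraper_grip between 0.033 and 0.041 m and angle between scraper_grip's own z axis and vertical below 0.1 rad and contact force between the fingers and scraper below 0.1 N and x of housing_boss in the frame of corner between -0.0425 and -0.0375 m and y of housing_boss in the frame of corner between -0.0325 and -0.0275 m and z of housing_boss in the frame of corner between 0.035 and 0.0392 m and angle between housing_boss's own z axis and vertical below 0.04 rad and angle between the x axis of housing_boss and the x axis of corner, either way round below 0.035 rad and contact force between housing and rail above 2 N and contact force between housing and stop above 2 N and contact force between the fingers and housing above 2 N); the arm keeps its last pose, push and grip.
It fails at once if an offcut is touched by the fingers or the arm (contact force between any of the fingers, the arm and chip1 above 0.5 N or contact force between any of the fingers, the arm and chip2 above 0.5 N or contact force between any of the fingers, the arm and chip3 above 0.5 N or contact force between any of the fingers, the arm and chip4 above 0.5 N).
It fails at once if a bystander is shifted by more than 3 cm (distance of any of finished, pot, hammer, brush, screwdriver, vise_pad from where it was at the start of the episode above 0.03 m).
It also fails if it takes over 72 s, if anything falls off the work surface, if the arm or the gripper's body presses on something with over 40 N, if the wrist force passes 120 N, or if a joint passes its speed limit or range.

ROBOT

A 6-joint arm with a two-finger parallel gripper is mounted at the origin on the work surface. World frame = base frame: x ahead of the robot, y to its left, z up, the work surface at z = 0. Lengths are in mm, angles in degrees, forces in N, time in s.
With the tool pointing down it reaches from about 300 to 850 mm from the base axis. Payload 4.2 kg.
Tool frame: the origin (TCP) lies midway between the tips of the shut fingers; the grasp point (between the pads) lies 19 mm behind it; z points along the fingers, y is the direction in which the jaws open and shut (so a half turn about z gives the same grasp; the last joint's range is limited). The gripper opens to 91 mm and grips with 3 to 60 N. Pads are 32 mm wide; open, the fingers measure 118 mm over their backs; the gripper's body (76 mm by 178 mm) begins 60 mm behind the grasp point.
Start: joints at [65.661, 18.312, 89.639, -0, 72.044, -1.146], TCP at [226.459, 528.545, 213.976] pointing down, gripper open.
Joint ranges: [-177.97, 177.97], [-48.28, 115.42], [12.27, 149.76], [-77.06, 257.06], [2.81, 150.46], [-146.56, 146.56]. Speed limits (degrees/s): [147.25, 147.25, 180, 180, 180, 180].

INTERFACE

Orientations are given as [roll, pitch, yaw] about the fixed x, y, z axes, in that order (R = Rz(yaw) Ry(pitch) Rx(roll)).
In Python, from workcell import env gives the robot as it stands.
- The arm moves only by the shell command python3 -m jog 'ROWS' [FORCE]. ROWS is JSON, a list of rows, each an object of numbers: "dx", "dy", "dz": the shift along the world's x, y, z in m; "wx", "wy", "wz": the turn, a rotation vector about the world's x, y, z in rad; "grip": the gripper's target within -1 to 1 (shut at 1, half-way at 0, fully open at -1). In form: [{"dx": .., "dy": .., "dz": .., "wx": .., "wy": .., "wz": .., "grip": ..}, ...]. A call has 1 to 10 rows; each row shifts and turns the commanded pose from where the row before left it; what a row does not reach is not made up. A row lasts 1/10 s, in which the tool goes at most 50 mm and 8.59 degrees, less where a joint would pass 70% of its speed; a pose out of reach is approached as far as the arm can. A call with a gripper value outside its range is refused whole. The fingers move at their own pace and stop on an object; FORCE is the grip in N (left out, the last holds). Time passes only in rows, so rows that do not move let the fingers close. It gives the time, the measured TCP pose, the force and the opening at its end, in the units of the state.
- env.state(): the state, without advancing time (a new reading comes with each control period).
- env.grab_frame(name): name is "scene" or "top"; returns the picture (400x640x3 uint8, red, green, blue); there is no depth.
- env.get_calibration(name): a dict with "fx", "fy", "cx", "cy" (pixels), "R" (3x3) and "t" (3): a world point X has camera coordinates R X + t. Camera axes: x right, y down, z forward; pixel columns grow to the right and rows downward; lengths in mm; the calibration is good to about 2 mm. A picture is of the moment at which its call begins. get_calibration takes no time and is no camera call.
- env.job_done(): hands the job in, once; it reports no verdict.
The state is a dict: "time_s": time; "qpos": joint angles; "qvel": joint speeds; "effort": joint torques, N m; "ee_pos": TCP position; "ee_rot": TCP orientation; "force": force on the tool from outside, world axes, zero at the start; "torque": the same for the moment, N m; "gripper_width": finger opening in mm.
Only numpy, scipy, OpenCV 4.12 (cv2) and the standard library are available. Lean on these libraries where they do the work, as an engineer would, in place of code of your own. Each camera call takes 0.05 s, during which the arm holds its last target. There are 200 camera calls.

## Working session

There is one attempt and no reset: what is moved stays moved. The work goes in short steps, Python scripts to look and compute and a shell command to move; the robot and the scene stay as the last step left them, time stands still between calls to the robot, and variables do not carry over. Pictures are saved under pics/ and viewed, about 8 in all and at most 12, crops included, and the job is handed in when it is done.

```bash
mkdir -p pics; ls
cat > h.py <<'E'
import numpy as np, cv2
from workcell import env
def snap(cam,name,crop=None,s=1):
    f=env.grab_frame(cam); cv2.imwrite(f'pics/{cam}_{name}_raw.png',f[...,::-1])
    if crop: f=f[crop[1]:crop[3],crop[0]:crop[2]]
    f=cv2.resize(f,None,fx=s,fy=s,interpolation=cv2.INTER_CUBIC)
    cv2.imwrite(f'pics/{cam}_{name}.png',f[...,::-1])
def ray(cam,u,v,z):
    c=env.get_calibration(cam);R=np.array(c['R']);t=np.array(c['t']).ravel()
    o=-R.T@t; d=R.T@np.array([(u-c['cx'])/c['fx'],(v-c['cy'])/c['fy'],1])
    return o+d*(z-o[2])/d[2]
def proj(cam,X):
    c=env.get_calibration(cam);R=np.array(c['R']);t=np.array(c['t']).ravel()
    p=np.atleast_2d(X)@R.T+t
    return np.c_[c['fx']*p[:,0]/p[:,2]+c['cx'],c['fy']*p[:,1]/p[:,2]+c['cy']]
E
python3 - <<'E'
from h import *
snap('top','a',None,1.25);snap('scene','a',None,1.25)
for c in('top','scene'):
    k=env.get_calibration(c);R=np.array(k['R']);print(c,k['fx'],-R.T@np.array(k['t']).ravel(),R.round(3).tolist())
print(env.state())
E
```

```text
pics
top 445.92155512105194 [ 332.4662679    10.68492434 1226.25954149] [[0.029, -0.999, 0.018], [-0.983, -0.032, -0.178], [0.179, -0.013, -0.984]]
scene 470.9606359700521 [1249.37323474 -786.23555509  883.20456812] [[0.741, 0.671, 0.01], [0.412, -0.444, -0.796], [-0.53, 0.594, -0.605]]
{'time_s': 0.1, 'qpos': array([ 6.56601577e+01,  1.83472251e+01,  8.96995177e+01, -9.03384294e-04,
        7.20417682e+01, -1.14748004e+00]), 'qvel': array([-0.10713887, -0.19245363, -0.14945751,  0.07433533,  0.10214468,
        0.01433742]), 'effort': array([-7.86595010e-04, -4.13335347e+01, -2.32505357e+01,  7.28307758e-02,
        4.22851718e-02, -6.58045360e-05]), 'ee_pos': array([226.28261565, 528.12306429, 213.21119639]), 'ee_rot': array([-1.79911490e+02, -9.13747919e-04,  1.56807916e+02]), 'force': array([-0.6646548 , -0.50475597, -0.51140181]), 'torque': array([0.00608272, 0.04048374, 0.01614525]), 'gripper_width': 91.0622627943574}
```

View pics/top_a.png

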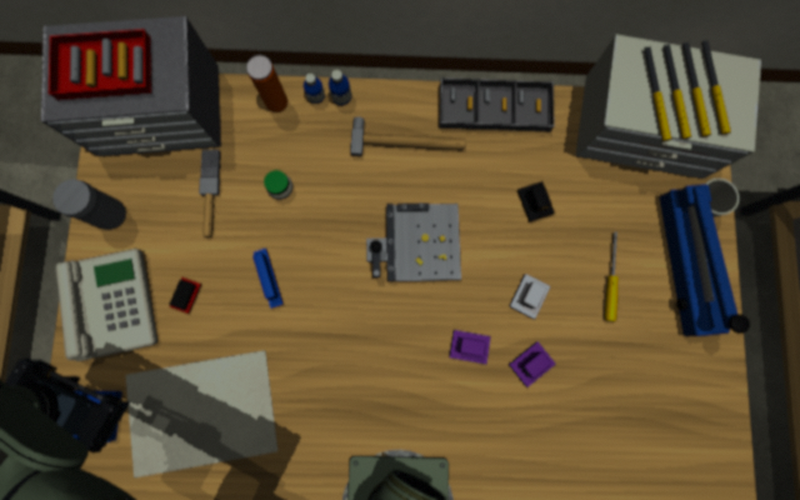

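View pics/scene_a.png

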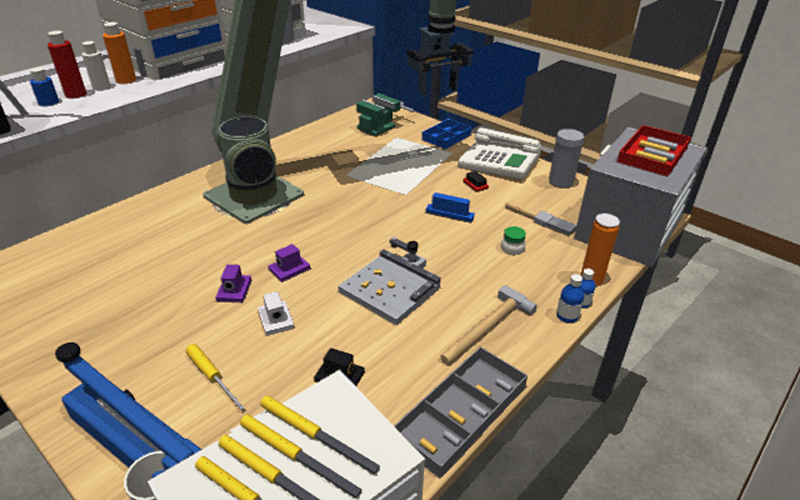

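The top view has world +x up and +y left. In the 800 px picture the nest is at about (425,242), with the rail on the left and the end stop at the top. The scraper is at (268,278), the white housing at (530,296), and two purple decoys are at (470,346) and (532,364). Next I'll look closer at both views.

Run:
```python
from h import *
T=cv2.imread('pics/top_a_raw.png');S=cv2.imread('pics/scene_a_raw.png')
def c(I,x,y,w,h,s): return cv2.resize(I[y:y+h,x:x+w],(w*s,h*s),interpolation=cv2.INTER_CUBIC)
A=c(T,290,155,80,75,5);B=c(S,262,185,100,75,4) 
row1=np.hstack([A,cv2.resize(B,(400,300)) if 0 else np.vstack([B,np.zeros((75,400,3),np.uint8)])])
C=c(T,195,195,40,55,4);D=c(T,400,210,50,50,4);E=c(S,335,145,55,40,4);F=c(S,200,225,40,50,4)
row2=np.zeros((225,800,3),np.uint8);x=0
for I in(C,D,E,F): row2[:I.shape[0],x:x+I.shape[1]]=I;x+=I.shape[1]+5
cv2.imwrite('pics/m1.png',np.vstack([row1,row2]))
```

```text
(no output)
```

View pics/m1.png

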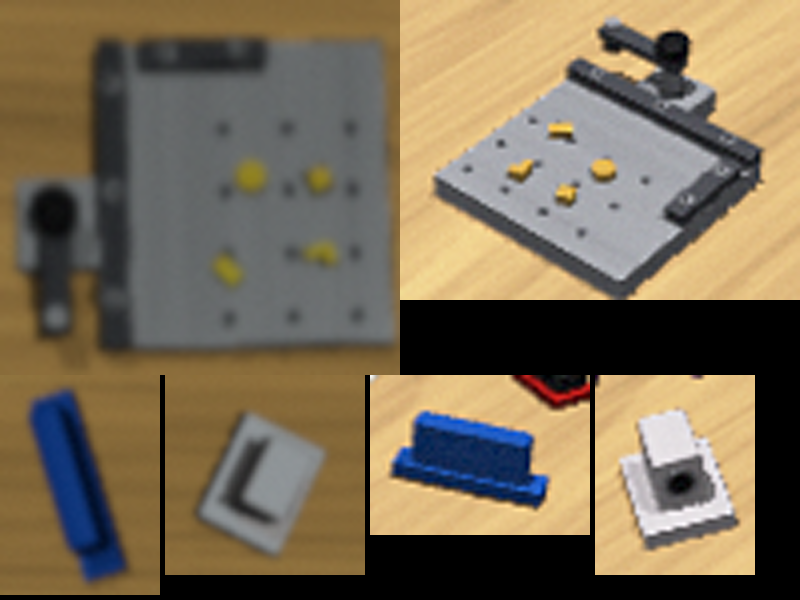

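```bash
cat > fit.py <<'E'
from h import *
from scipy.optimize import minimize,least_squares
def box(x0,x1,y0,y1,z0,z1): return np.array([[x,y,z] for x in(x0,x1) for y in(y0,y1) for z in(z0,z1)],float)
def pl(P,p,z=0):
    c,s=np.cos(p[2]),np.sin(p[2]); return np.c_[p[0]+c*P[:,0]-s*P[:,1],p[1]+s*P[:,0]+c*P[:,1],P[:,2]+z]
MOD={'scraper':[box(-65,65,-14,14,0,16),box(-50,50,-11,11,16,58)],'housing':[box(-40,40,-30,30,0,14),box(-25,25,-16,16,14,58)]}
def fit(name,masks,p0,z=0):
    K=8
    def cost(p):
        e=0
        for cam,(m,(x0,y0)) in masks.items():
            r=np.zeros((m.shape[0]*K,m.shape[1]*K),np.uint8)
            for b in MOD[name]:
                q=(proj(cam,pl(b,p,z))-[x0,y0]+.5)*K-.5
                cv2.fillConvexPoly(r,cv2.convexHull(np.round(q).astype(np.int32)),1)
            r=cv2.resize(r.astype(np.float32),m.shape[::-1],interpolation=cv2.INTER_AREA)
            e+=np.abs(r-m).sum()
        return e
    best=min((minimize(cost,p0+np.array([0,0,d]),method='Nelder-Mead',options=dict(initial_simplex=p0+np.array([0,0,d])+np.array([[0,0,0],[8,0,0],[0,8,0],[0,0,.1]]))) for d in(-.15,0,.15)),key=lambda r:r.fun)
    return best.x,best.fun
def mask(cam,I,r,kind):
    x,y,w,h=r; H=cv2.cvtColor(I[y:y+h,x:x+w],cv2.COLOR_BGR2HSV).astype(int)
    m=((H[...,0]>95)&(H[...,0]<130)&(H[...,1]>130)) if kind=='scraper' else (H[...,1]<70)
    m=m.astype(np.uint8); n,l,st,_=cv2.connectedComponentsWithStats(m); k=1+st[1:,4].argmax(); m=(l==k).astype(np.uint8)
    c,_=cv2.findContours(m,0,1); cv2.drawContours(m,c,-1,1,-1)
    return m.astype(np.float32),(x,y)
E
python3 - <<'E'
from fit import *
T=cv2.imread('pics/top_a_raw.png');S=cv2.imread('pics/scene_a_raw.png')
ps=ray('top',214,222,20);ph=ray('top',424,237,20)
MS={'top':mask('top',T,(190,190,50,65),'scraper'),'scene':mask('scene',S,(330,145,60,40),'scraper')}
MH={'top':mask('top',T,(400,210,50,50),'housing'),'scene':mask('scene',S,(200,225,40,50),'housing')}
for n,M,p in(('scraper',MS,[*ps[:2],.25]),('housing',MH,[*ph[:2],1.0])):
    for sub in(M,{'top':M['top']},{'scene':M['scene']}):
        x,f=fit(n,sub,np.array(p)); print(n,list(sub),[int(m.sum()) for m,_ in sub.values()],x[:2].round(1),np.degrees(x[2]).round(1),f)
# nest
pts=[('top',(382,40),(85,-80,20)),('top',(395,343),(-85,-80,20)),('top',(132,349),(-85,64,20)),('top',(266,41),(85,-14,32)),('top',(97,40),(85,80,32)),('top',(100,350),(-85,80,32)),('top',(267,70),(69,-14,32))]
o=[(c,(290+u/5-.4,155+v/5-.4),X) for c,(u,v),X in pts]
ps=[('scene',(437,185),(-85,-80,20)),('scene',(626,282),(85,-80,20)),('scene',(760,152),(85,80,32)),('scene',(574,62),(-85,80,32))]
o2=[(c,(262+(u-400)/4-.4,185+v/4-.4),X) for c,(u,v),X in ps]
for L in(o,o2,o+o2):
    f=lambda p:np.concatenate([(proj(c,pl(np.array([X],float),p))[0]-uv) for c,uv,X in L])
    r=least_squares(f,[500,0,0]);print('nest',r.x[:2].round(1),np.degrees(r.x[2]).round(2),r.fun.round(1))
p=r.x
for uv in((251,177),(319,180),(228,269),(320,254)):
    w=ray('top',290+uv[0]/5-.4,155+uv[1]/5-.4,26); d=w[:2]-p[:2];c,s=np.cos(p[2]),np.sin(p[2]);print('chip',w[:2].round(),(c*d[0]+s*d[1]).round(),(-s*d[0]+c*d[1]).round())
E
```

```text
scraper ['top', 'scene'] [499, 554] [468.6 298.5] 22.7 219.546875
scraper ['top'] [499] [468.8 299.3] 23.1 124.09375
scraper ['scene'] [554] [467.5 299.1] 17.7 91.0Traceback (most recent call last):
  File "<stdin>", line 8, in <module>
  File "fit.py", line 19, in fit
    best=min((minimize(cost,p0+np.array([0,0,d]),method='Nelder-Mead',options=dict(initial_simplex=p0+np.array([0,0,d])+np.array([[0,0,0],[8,0,0],[0,8,0],[0,0,.1]]))) for d in(-.15,0,.15)),key=lambda r:r.fun)
  File "fit.py", line 19, in <genexpr>
    best=min((minimize(cost,p0+np.array([0,0,d]),method='Nelder-Mead',options=dict(initial_simplex=p0+np.array([0,0,d])+np.array([[0,0,0],[8,0,0],[0,8,0],[0,0,.1]]))) for d in(-.15,0,.15)),key=lambda r:r.fun)
              ~~~~~~~~^^^^^^^^^^^^^^^^^^^^^^^^^^^^^^^^^^^^^^^^^^^^^^^^^^^^^^^^^^^^^^^^^^^^^^^^^^^^^^^^^^^^^^^^^^^^^^^^^^^^^^^^^^^^^^^^^^^^^^^^^^^^^^^^^^^^^^^^^^^^^^^^
    res = _minimize_neldermead(fun, x0, args, callback, bounds=bounds,
                               **options)
    fsim[j] = func(sim[j])
              ~~~~^^^^^^^^
    fx = function(np.copy(x), *(wrapper_args + args))
  File "fit.py", line 14, in cost
    q=(proj(cam,pl(b,p,z))-[x0,y0]+.5)*K-.5
       ~~~~^^^^^^^^^^^^^^^
  File "h.py", line 13, in proj
    c=env.get_calibration(cam);R=np.array(c['R']);t=np.array(c['t']).ravel()
ValueError: time passes only in moves, steps and waits
```

```bash
sed -i 's/^def snap/import functools\n@functools.lru_cache\ndef cal(c): return env.get_calibration(c)\ndef snap/; s/c=env.get_calibration(cam)/c=cal(cam)/' h.py
python3 - <<'E'
from fit import *
T=cv2.imread('pics/top_a_raw.png');S=cv2.imread('pics/scene_a_raw.png')
ps=ray('top',214,222,20);ph=ray('top',424,237,20)
MS={'top':mask('top',T,(190,190,50,65),'scraper'),'scene':mask('scene',S,(330,145,60,40),'scraper')}
MH={'top':mask('top',T,(400,210,50,50),'housing'),'scene':mask('scene',S,(200,225,40,50),'housing')}
vis=[]
for n,M,p in(('scraper',MS,[*ps[:2],.4]),('housing',MH,[*ph[:2],-.43])):
    for sub in({'top':M['top']},{'scene':M['scene']},M):
        x,f=fit(n,sub,np.array(p)); print(n,list(sub),[int(m.sum()) for m,_ in sub.values()],x[:2].round(1),np.degrees(x[2]).round(1),f)
    for cam,I in(('top',T),('scene',S)):
        m,(x0,y0)=M[cam];h,w=m.shape;k=6
        v=cv2.resize(I[y0:y0+h,x0:x0+w],None,fx=k,fy=k,interpolation=cv2.INTER_NEAREST)
        mm=cv2.resize(m.astype(np.uint8),None,fx=k,fy=k,interpolation=cv2.INTER_NEAREST)
        cv2.drawContours(v,cv2.findContours(mm,0,1)[0],-1,(0,255,0),1)
        for b in MOD[n]:
            q=(proj(cam,pl(b,x))-[x0,y0]+.5)*k
            cv2.polylines(v,[cv2.convexHull(q.astype(np.int32))],True,(0,0,255),1)
        z=np.zeros((300,400,3),np.uint8);v=cv2.resize(v,None,fx=min(1,300/v.shape[0]),fy=min(1,300/v.shape[0]));z[:v.shape[0],:v.shape[1]]=v;vis.append(z)
cv2.imwrite('pics/m2.png',np.vstack([np.hstack(vis[:2]),np.hstack(vis[2:])]))
pts=[('top',(382,40),(85,-80,20)),('top',(395,343),(-85,-80,20)),('top',(132,349),(-85,64,20)),('top',(266,41),(85,-14,32)),('top',(97,40),(85,80,32)),('top',(100,350),(-85,80,32)),('top',(267,70),(69,-14,32))]
o=[(c,(290+u/5-.4,155+v/5-.4),X) for c,(u,v),X in pts]
ps=[('scene',(437,185),(-85,-80,20)),('scene',(626,282),(85,-80,20)),('scene',(760,152),(85,80,32)),('scene',(574,62),(-85,80,32))]
o2=[(c,(262+(u-400)/4-.4,185+v/4-.4),X) for c,(u,v),X in ps]
for L in(o,o2,o+o2):
    f=lambda p:np.concatenate([(proj(c,pl(np.array([X],float),p))[0]-uv) for c,uv,X in L])
    r=least_squares(f,[500,0,0]);print('nest',r.x[:2].round(1),np.degrees(r.x[2]).round(2),r.fun.round(1))
p=r.x
for uv in((251,177),(319,180),(228,269),(320,254)):
    w=ray('top',290+uv[0]/5-.4,155+uv[1]/5-.4,26); d=w[:2]-p[:2];c,s=np.cos(p[2]),np.sin(p[2]);print('chip',w[:2].round(),(c*d[0]+s*d[1]).round(),(-s*d[0]+c*d[1]).round())
E
```

```text
scraper ['top'] [499] [470.1 299.5] 23.6 124.171875
scraper ['scene'] [554] [467.5 300.5] 21.3 91.703125
scraper ['top', 'scene'] [499, 554] [468.1 297.8] 22.9 220.640625
housing ['top'] [690] [ 446.  -274.8] -25.7 27.640625
housing ['scene'] [668] [ 446.1 -275. ] -26.3 35.828125
housing ['top', 'scene'] [690, 668] [ 446.  -274.9] -25.6 63.703125
nest [556.5 -38.1] 3.03 [ 0.2  0.3  0.1  0.4 -0.2  0.3  0.  -0.5 -0.3  0.3  0.2 -0.2 -0.  -0.7]
nest [562.6 -42.4] 5.13 [-1.1 -0.5  0.2  1.2  0.8 -0.7  0.1 -0.4]
nest [558.  -38.8] 3.75 [ 0.1 -0.5  0.7 -0.5  0.5  0.1 -0.1 -1.  -0.4  0.2  0.9 -0.4 -0.1 -1.2
 -1.3 -2.5 -1.2 -0.3  0.5 -1.4  0.7 -1.6]
chip [565. -41.] 7.0 -3.0
chip [565. -79.] 4.0 -40.0
chip [514. -30.] -43.0 12.0
chip [524. -80.] -37.0 -39.0
```

View pics/m2.png

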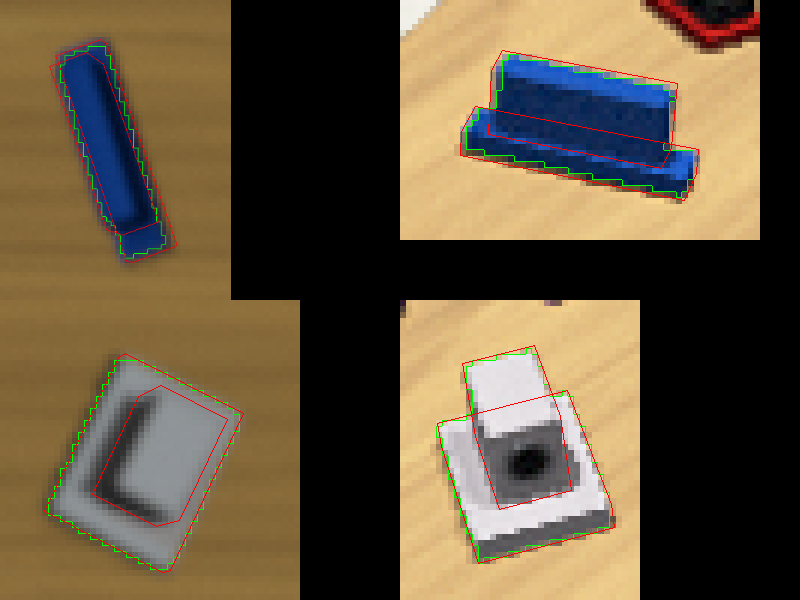

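Run:
```python
import fit
from fit import *
T=cv2.imread('pics/top_a_raw.png');S=cv2.imread('pics/scene_a_raw.png')
def bmask(I,r,kind):
    x,y,w,h=r;C=I[y:y+h,x:x+w].astype(int)
    m=(C[...,0]-C[...,2]>-8) if kind else (C.max(2)-C.min(2)<0.3*C.max(2)+2)
    m=m.astype(np.uint8);n,l,st,_=cv2.connectedComponentsWithStats(m);m=(l==1+st[1:,4].argmax()).astype(np.uint8)
    c,_=cv2.findContours(m,0,1);cv2.drawContours(m,c,-1,1,-1);return m.astype(np.float32),(x,y)
MS={'top':bmask(T,(190,190,50,65),1),'scene':bmask(S,(335,150,52,35),1)}
MN={'top':bmask(T,(285,150,95,85),0),'scene':bmask(S,(262,180,100,80),0)}
MOD['nest']=[box(-85,85,-80,80,0,20),box(-85,85,64,80,20,32),box(69,85,-14,56,20,32)]
# ignore clamp zone: blank model+mask where the clamp hull projects
p0=np.array([557,-38.5,.055])
for sub in({'top':MS['top']},{'scene':MS['scene']},MS):
    x,f=fit.fit('scraper',sub,np.array([468,299,.38]));print('scr',[int(m.sum()) for m,_ in sub.values()],x[:2].round(1),np.degrees(x[2]).round(2),f)
    xs=x
def fitn(M):
    W={}
    for cam,(m,o) in M.items():
        w=np.ones(m.shape,np.uint8)
        q=proj(cam,pl(box(-105,25,81,135,0,75),p0))-o
        cv2.fillConvexPoly(w,cv2.convexHull(np.round(q).astype(np.int32)),0);W[cam]=w
    K=8
    def cost(p):
        e=0
        for cam,(m,o) in M.items():
            r=np.zeros((m.shape[0]*K,m.shape[1]*K),np.uint8)
            for b in MOD['nest']:
                q=(proj(cam,pl(b,p))-o+.5)*K-.5
                cv2.fillConvexPoly(r,cv2.convexHull(np.round(q).astype(np.int32)),1)
            r=cv2.resize(r.astype(np.float32),m.shape[::-1],interpolation=cv2.INTER_AREA)
            e+=(W[cam]*np.abs(r-m)).sum()
        return e
    r=minimize(cost,p0,method='Nelder-Mead',options=dict(initial_simplex=p0+np.array([[-3,-3,-.03],[8,0,0],[0,8,0],[0,0,.08]])));return r.x,r.fun
for sub in({'top':MN['top']},{'scene':MN['scene']},MN):
    x,f=fitn(sub);print('nest',[int(m.sum()) for m,_ in sub.values()],x[:2].round(1),np.degrees(x[2]).round(2),f)
vis=[]
for M,p,n in((MS,xs,'scraper'),(MN,x,'nest')):
  for cam,I in(('top',T),('scene',S)):
    m,(x0,y0)=M[cam];h,w=m.shape;k=300/h if 400/w>300/h else 400/w
    v=cv2.resize(I[y0:y0+h,x0:x0+w],None,fx=k,fy=k,interpolation=cv2.INTER_NEAREST)
    mm=cv2.resize(m.astype(np.uint8),v.shape[1::-1],interpolation=cv2.INTER_NEAREST)
    cv2.drawContours(v,cv2.findContours(mm,0,1)[0],-1,(0,255,0),1)
    for b in MOD[n]: cv2.polylines(v,[cv2.convexHull(((proj(cam,pl(b,p))-[x0,y0]+.5)*k).astype(np.int32))],True,(0,0,255),1)
    z=np.zeros((300,400,3),np.uint8);v=v[:300,:400];z[:v.shape[0],:v.shape[1]]=v;vis.append(z)
cv2.imwrite('pics/m3.png',np.vstack([np.hstack(vis[:2]),np.hstack(vis[2:])]))
```

```text
Traceback (most recent call last):
AttributeError: 'function' object has no attribute 'fit'
```

```bash
cat > m3.py <<'E'
from fit import *
T=cv2.imread('pics/top_a_raw.png');S=cv2.imread('pics/scene_a_raw.png')
def bmask(I,r,kind):
    x,y,w,h=r;C=I[y:y+h,x:x+w].astype(int)
    m=(C[...,0]-C[...,2]>-8) if kind else (C.max(2)-C.min(2)<0.3*C.max(2)+2)
    m=m.astype(np.uint8);n,l,st,_=cv2.connectedComponentsWithStats(m);m=(l==1+st[1:,4].argmax()).astype(np.uint8)
    c,_=cv2.findContours(m,0,1);cv2.drawContours(m,c,-1,1,-1);return m.astype(np.float32),(x,y)
MS={'top':bmask(T,(190,190,50,65),1),'scene':bmask(S,(335,150,52,35),1)}
MN={'top':bmask(T,(285,150,95,85),0),'scene':bmask(S,(262,180,100,80),0)}
MOD['nest']=[box(-85,85,-80,80,0,20),box(-85,85,64,80,20,32),box(69,85,-14,56,20,32)]
p0=np.array([557,-38.5,.055])
for sub in({'top':MS['top']},{'scene':MS['scene']},MS):
    x,f=fit('scraper',sub,np.array([468,299,.38]));print('scr',[int(m.sum()) for m,_ in sub.values()],x[:2].round(1),np.degrees(x[2]).round(2),f)
    xs=x
def fitn(M):
    W={}
    for cam,(m,o) in M.items():
        w=np.ones(m.shape,np.uint8)
        q=proj(cam,pl(box(-105,25,81,135,0,75),p0))-o
        cv2.fillConvexPoly(w,cv2.convexHull(np.round(q).astype(np.int32)),0);W[cam]=w
    K=8
    def cost(p):
        e=0
        for cam,(m,o) in M.items():
            r=np.zeros((m.shape[0]*K,m.shape[1]*K),np.uint8)
            for b in MOD['nest']:
                q=(proj(cam,pl(b,p))-o+.5)*K-.5
                cv2.fillConvexPoly(r,cv2.convexHull(np.round(q).astype(np.int32)),1)
            r=cv2.resize(r.astype(np.float32),m.shape[::-1],interpolation=cv2.INTER_AREA)
            e+=(W[cam]*np.abs(r-m)).sum()
        return e
    r=minimize(cost,p0,method='Nelder-Mead',options=dict(initial_simplex=p0+np.array([[-3,-3,-.03],[8,0,0],[0,8,0],[0,0,.08]])));return r.x,r.fun
for sub in({'top':MN['top']},{'scene':MN['scene']},MN):
    x,f=fitn(sub);print('nest',[int(m.sum()) for m,_ in sub.values()],x[:2].round(1),np.degrees(x[2]).round(2),f)
vis=[]
for M,p,n in((MS,xs,'scraper'),(MN,x,'nest')):
  for cam,I in(('top',T),('scene',S)):
    m,(x0,y0)=M[cam];h,w=m.shape;k=min(300/h,400/w)
    v=cv2.resize(I[y0:y0+h,x0:x0+w],None,fx=k,fy=k,interpolation=cv2.INTER_NEAREST)
    mm=cv2.resize(m.astype(np.uint8),v.shape[1::-1],interpolation=cv2.INTER_NEAREST)
    cv2.drawContours(v,cv2.findContours(mm,0,1)[0],-1,(0,255,0),1)
    for b in MOD[n]: cv2.polylines(v,[cv2.convexHull(((proj(cam,pl(b,p))-[x0,y0]+.5)*k).astype(np.int32))],True,(0,0,255),1)
    z=np.zeros((300,400,3),np.uint8);v=v[:300,:400];z[:v.shape[0],:v.shape[1]]=v;vis.append(z)
cv2.imwrite('pics/m3.png',np.vstack([np.hstack(vis[:2]),np.hstack(vis[2:])]))
E
python3 m3.py
```

```text
scr [588] [468.4 298.7] 20.74 45.71875
scr [585] [467.7 300. ] 20.87 63.734375
scr [588, 585] [468.7 298.7] 20.7 112.71875
nest [3972] [557.8 -37.5] 3.36 66.40625
nest [3037] [558.1 -37.4] 3.12 50.203125
nest [3972, 3037] [558.  -37.5] 3.24 116.859375
```

View pics/m3.png

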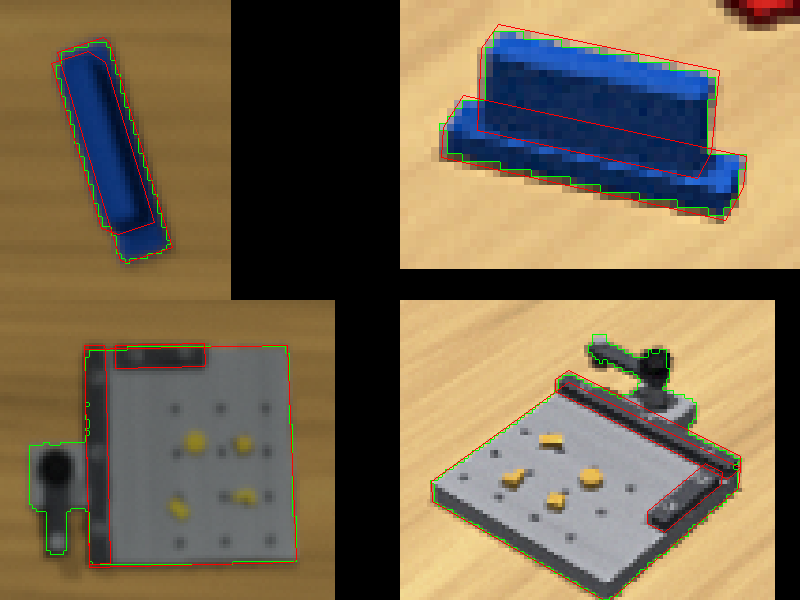

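The overlays fit well:
- **Nest:** (558,-37.5), yaw 3.2°
- **Scraper:** (468.5,299), yaw about 20.5°
- **Housing:** (446,-275), yaw -25.7°
- **Chips:** nest x from -43 to 7 and y from -42 to 12, so one 130 mm wide wipe toward -y covers all four.

Now moving.

```bash
python3 -m jog '[{"dx":0.0242,"dy":-0.0229,"dz":-0.009,"wz":0.076,"grip":-1},{"dx":0.0242,"dy":-0.0229,"dz":-0.009,"wz":0.076,"grip":-1},{"dx":0.0242,"dy":-0.0229,"dz":-0.009,"wz":0.076,"grip":-1},{"dx":0.0242,"dy":-0.0229,"dz":-0.009,"wz":0.076,"grip":-1},{"dx":0.0242,"dy":-0.0229,"dz":-0.009,"wz":0.076,"grip":-1},{"dx":0.0242,"dy":-0.0229,"dz":-0.009,"wz":0.076,"grip":-1},{"dx":0.0242,"dy":-0.0229,"dz":-0.009,"wz":0.076,"grip":-1},{"dx":0.0242,"dy":-0.0229,"dz":-0.009,"wz":0.076,"grip":-1},{"dx":0.0242,"dy":-0.0229,"dz":-0.009,"wz":0.076,"grip":-1},{"dx":0.0242,"dy":-0.0229,"dz":-0.009,"wz":0.076,"grip":-1}]' 25; python3 -m jog '[{"grip":-1},{"grip":-1}]'
```

```text
invalid input
invalid input
```

```bash
python3 -m jog '[{"dx":0.024,"dy":-0.023,"dz":-0.009,"wx":0,"wy":0,"wz":0.076,"grip":-1},{"dx":0.024,"dy":-0.023,"dz":-0.009,"wx":0,"wy":0,"wz":0.076,"grip":-1},{"dx":0.024,"dy":-0.023,"dz":-0.009,"wx":0,"wy":0,"wz":0.076,"grip":-1},{"dx":0.024,"dy":-0.023,"dz":-0.009,"wx":0,"wy":0,"wz":0.076,"grip":-1},{"dx":0.024,"dy":-0.023,"dz":-0.009,"wx":0,"wy":0,"wz":0.076,"grip":-1},{"dx":0.024,"dy":-0.023,"dz":-0.009,"wx":0,"wy":0,"wz":0.076,"grip":-1},{"dx":0.024,"dy":-0.023,"dz":-0.009,"wx":0,"wy":0,"wz":0.076,"grip":-1},{"dx":0.024,"dy":-0.023,"dz":-0.009,"wx":0,"wy":0,"wz":0.076,"grip":-1},{"dx":0.024,"dy":-0.023,"dz":-0.009,"wx":0,"wy":0,"wz":0.076,"grip":-1},{"dx":0,"dy":0,"dz":0,"wx":0,"wy":0,"wz":0,"grip":-1}]' 25
```

```text
time_s: 1.1
ee_pos: [444.0, 318.6, 131.4]
ee_rot: [-179.9, -0.1, -164.2]
force: [-1.1, -0.6, -0.1]
gripper_width: 91.0
```

```bash
python3 -m jog '[{"dx":0.0125,"dy":-0.010,"dz":-0.009,"wx":0,"wy":0,"wz":0.04,"grip":-1},{"dx":0.012,"dy":-0.0095,"dz":-0.02,"wx":0,"wy":0,"wz":0.04,"grip":-1},{"dx":0,"dy":0,"dz":-0.02,"wx":0,"wy":0,"wz":0,"grip":-1},{"dx":0,"dy":0,"dz":-0.02,"wx":0,"wy":0,"wz":0,"grip":-1},{"dx":0,"dy":0,"dz":-0.02,"wx":0,"wy":0,"wz":0,"grip":-1},{"dx":0,"dy":0,"dz":-0.015,"wx":0,"wy":0,"wz":0,"grip":-1},{"dx":0,"dy":0,"dz":-0.005,"wx":0,"wy":0,"wz":0,"grip":-1},{"dx":0,"dy":0,"dz":0,"wx":0,"wy":0,"wz":0,"grip":-1},{"dx":0,"dy":0,"dz":0,"wx":0,"wy":0,"wz":0,"grip":-1}]' 30
```

```text
time_s: 2.0
ee_pos: [467.2, 302.6, 24.7]
ee_rot: [180.0, 0.1, -159.4]
force: [-0.0, 0.1, -0.6]
gripper_width: 91.4
```

```bash
python3 -m jog '[{"dx":0,"dy":0,"dz":0,"wx":0,"wy":0,"wz":0,"grip":1},{"dx":0,"dy":0,"dz":0,"wx":0,"wy":0,"wz":0,"grip":1},{"dx":0,"dy":0,"dz":0,"wx":0,"wy":0,"wz":0,"grip":1},{"dx":0,"dy":0,"dz":0,"wx":0,"wy":0,"wz":0,"grip":1},{"dx":0,"dy":0,"dz":0,"wx":0,"wy":0,"wz":0,"grip":1},{"dx":0,"dy":0,"dz":0,"wx":0,"wy":0,"wz":0,"grip":1},{"dx":0,"dy":0,"dz":0,"wx":0,"wy":0,"wz":0,"grip":1},{"dx":0,"dy":0,"dz":0,"wx":0,"wy":0,"wz":0,"grip":1}]' 40
```

```text
time_s: 2.8
ee_pos: [467.0, 302.0, 23.9]
ee_rot: [-180.0, -0.0, -159.4]
force: [0.4, -0.4, 0.8]
gripper_width: 30.0
```

```bash
python3 -m jog '[{"dx":0,"dy":0,"dz":0,"wx":0,"wy":0,"wz":0,"grip":1},{"dx":0,"dy":0,"dz":0,"wx":0,"wy":0,"wz":0,"grip":1},{"dx":0,"dy":0,"dz":0,"wx":0,"wy":0,"wz":0,"grip":1},{"dx":0,"dy":0,"dz":0,"wx":0,"wy":0,"wz":0,"grip":1},{"dx":0,"dy":0,"dz":0,"wx":0,"wy":0,"wz":0,"grip":1},{"dx":0,"dy":0,"dz":0.01,"wx":0,"wy":0,"wz":0,"grip":1},{"dx":0,"dy":0,"dz":0.03,"wx":0,"wy":0,"wz":0,"grip":1},{"dx":0,"dy":0,"dz":0.04,"wx":0,"wy":0,"wz":0,"grip":1},{"dx":0,"dy":0,"dz":0.03,"wx":0,"wy":0,"wz":0,"grip":1},{"dx":0,"dy":0,"dz":0,"wx":0,"wy":0,"wz":0,"grip":1}]' 40
python3 - <<'E'
from h import *
snap('scene','b',(300,80,420,200),4)
E
```

```text
time_s: 3.8
ee_pos: [469.6, 303.8, 139.2]
ee_rot: [179.9, 0.6, -159.4]
force: [0.9, -0.3, -0.8]
gripper_width: 21.4
```

View pics/scene_b.png

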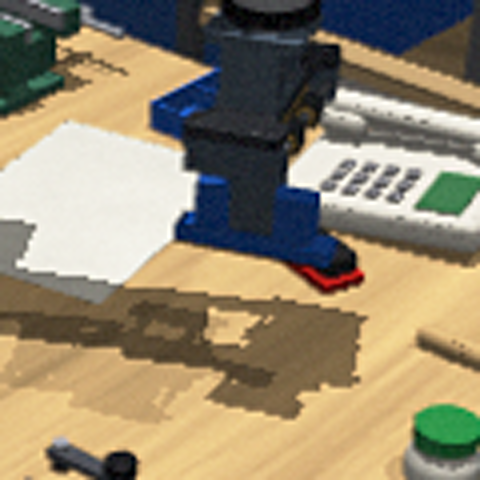

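The scraper is held square in the jaws at about (255,215) in the crop, 21.4 mm wide. Next I'll carry it over to the rail side of the plate.

```bash
python3 -m jog '[{"dx":0.0075,"dy":-0.033,"dz":0,"wx":0,"wy":0,"wz":-0.0338,"grip":1},{"dx":0.0075,"dy":-0.033,"dz":0,"wx":0,"wy":0,"wz":-0.0338,"grip":1},{"dx":0.0075,"dy":-0.033,"dz":0,"wx":0,"wy":0,"wz":-0.0338,"grip":1},{"dx":0.0075,"dy":-0.033,"dz":0,"wx":0,"wy":0,"wz":-0.0338,"grip":1},{"dx":0.0075,"dy":-0.033,"dz":0,"wx":0,"wy":0,"wz":-0.0338,"grip":1},{"dx":0.0075,"dy":-0.033,"dz":0,"wx":0,"wy":0,"wz":-0.0338,"grip":1},{"dx":0.0075,"dy":-0.033,"dz":0,"wx":0,"wy":0,"wz":-0.0338,"grip":1},{"dx":0.0075,"dy":-0.033,"dz":0,"wx":0,"wy":0,"wz":-0.0338,"grip":1},{"dx":0.0075,"dy":-0.033,"dz":0,"wx":0,"wy":0,"wz":-0.0338,"grip":1},{"dx":0,"dy":0,"dz":0,"wx":0,"wy":0,"wz":0,"grip":1}]' 40; python3 -m jog '[{"dx":0,"dy":0,"dz":0,"wx":0,"wy":0,"wz":0,"grip":1},{"dx":0,"dy":0,"dz":0,"wx":0,"wy":0,"wz":0,"grip":1},{"dx":0,"dy":0,"dz":0,"wx":0,"wy":0,"wz":0,"grip":1}]'
```

```text
time_s: 4.85
ee_pos: [534.1, 1.7, 132.4]
ee_rot: [-179.9, -0.2, -177.1]
force: [0.6, 0.3, -0.4]
gripper_width: 21.9
time_s: 5.15
ee_pos: [533.9, 6.1, 133.5]
ee_rot: [180.0, -0.1, -176.8]
force: [-0.1, -0.0, -2.2]
gripper_width: 21.6
```

```bash
python3 -m jog '[{"dx":0.0035,"dy":-0.001,"dz":-0.02,"wx":0,"wy":0,"wz":0,"grip":1},{"dx":0,"dy":0,"dz":-0.02,"wx":0,"wy":0,"wz":0,"grip":1},{"dx":0,"dy":0,"dz":-0.02,"wx":0,"wy":0,"wz":0,"grip":1},{"dx":0,"dy":0,"dz":-0.016,"wx":0,"wy":0,"wz":0,"grip":1},{"dx":0,"dy":0,"dz":-0.008,"wx":0,"wy":0,"wz":0,"grip":1},{"dx":0,"dy":0,"dz":-0.002,"wx":0,"wy":0,"wz":0,"grip":1},{"dx":0,"dy":0,"dz":-0.001,"wx":0,"wy":0,"wz":0,"grip":1},{"dx":0,"dy":0,"dz":0,"wx":0,"wy":0,"wz":0,"grip":1},{"dx":0,"dy":0,"dz":0,"wx":0,"wy":0,"wz":0,"grip":1}]'; python3 -m jog '[{"dx":0,"dy":0,"dz":-0.001,"wx":0,"wy":0,"wz":0,"grip":1},{"dx":0,"dy":0,"dz":0,"wx":0,"wy":0,"wz":0,"grip":1}]'; python3 -m jog '[{"dx":0,"dy":0,"dz":-0.001,"wx":0,"wy":0,"wz":0,"grip":1},{"dx":0,"dy":0,"dz":0,"wx":0,"wy":0,"wz":0,"grip":1}]'
```

```text
time_s: 6.05
ee_pos: [538.5, 4.1, 47.7]
ee_rot: [-180.0, 0.1, -176.8]
force: [0.3, 0.2, -1.3]
gripper_width: 21.8
time_s: 6.25
ee_pos: [538.1, 4.0, 46.2]
ee_rot: [180.0, 0.0, -176.9]
force: [-0.2, 0.4, -1.2]
gripper_width: 21.9
time_s: 6.45
ee_pos: [537.9, 4.0, 44.9]
ee_rot: [180.0, -0.0, -176.9]
force: [0.0, 0.1, -1.4]
gripper_width: 21.8
```

```bash
python3 -m jog '[{"dx":0,"dy":0,"dz":-0.001,"wx":0,"wy":0,"wz":0,"grip":1},{"dx":0,"dy":0,"dz":0,"wx":0,"wy":0,"wz":0,"grip":1}]'; python3 -m jog '[{"dx":0,"dy":0,"dz":-0.001,"wx":0,"wy":0,"wz":0,"grip":1},{"dx":0,"dy":0,"dz":0,"wx":0,"wy":0,"wz":0,"grip":1}]';  python3 -m jog '[{"dx":0,"dy":0,"dz":-0.001,"wx":0,"wy":0,"wz":0,"grip":1},{"dx":0,"dy":0,"dz":0,"wx":0,"wy":0,"wz":0,"grip":1}]'
```

```text
time_s: 6.65
ee_pos: [538.0, 4.0, 43.9]
ee_rot: [180.0, -0.0, -176.9]
force: [0.4, -0.2, -0.9]
gripper_width: 22.0
time_s: 6.85
ee_pos: [538.0, 4.0, 43.9]
ee_rot: [180.0, 0.0, -176.9]
force: [-2.9, -1.1, 5.7]
gripper_width: 21.5
time_s: 7.05
ee_pos: [538.0, 4.0, 43.9]
ee_rot: [180.0, 0.0, -176.9]
force: [-3.8, -0.6, 12.1]
gripper_width: 21.9
```

```bash
python3 -m jog '[{"dx":0.0006,"dy":-0.01,"dz":0,"wx":0,"wy":0,"wz":0,"grip":1},{"dx":0.0006,"dy":-0.01,"dz":0,"wx":0,"wy":0,"wz":0,"grip":1},{"dx":0.0006,"dy":-0.01,"dz":0,"wx":0,"wy":0,"wz":0,"grip":1},{"dx":0.0006,"dy":-0.01,"dz":0,"wx":0,"wy":0,"wz":0,"grip":1},{"dx":0.0006,"dy":-0.01,"dz":0,"wx":0,"wy":0,"wz":0,"grip":1}]'; python3 -m jog '[{"dx":0.0006,"dy":-0.01,"dz":0,"wx":0,"wy":0,"wz":0,"grip":1},{"dx":0.0006,"dy":-0.01,"dz":0,"wx":0,"wy":0,"wz":0,"grip":1},{"dx":0.0006,"dy":-0.01,"dz":0,"wx":0,"wy":0,"wz":0,"grip":1},{"dx":0.0006,"dy":-0.01,"dz":0,"wx":0,"wy":0,"wz":0,"grip":1}]'
python3 - <<'E'
from h import *
snap('scene','c',(230,150,380,262),5)
E
```

```text
time_s: 7.55
ee_pos: [542.3, -45.1, 43.9]
ee_rot: [179.9, 0.2, -177.0]
force: [-0.5, 4.9, 10.1]
gripper_width: 21.9
time_s: 7.95
ee_pos: [544.6, -85.2, 43.9]
ee_rot: [179.9, 0.2, -177.0]
force: [0.5, 4.7, 11.2]
gripper_width: 21.7
```

View pics/scene_c.png

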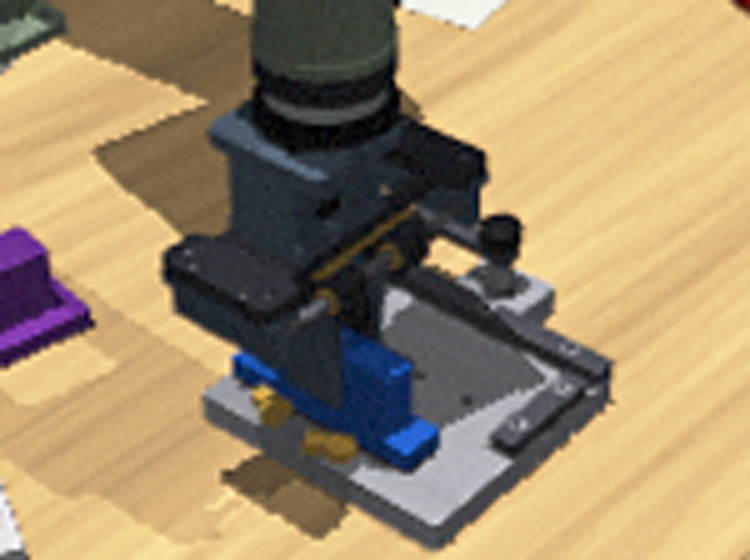

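The chips are bunched ahead of the lip at about (270,405) and (330,440), still on the plate, and the fingers are well above them. I'll push them over the edge.

```bash
python3 -m jog '[{"dx":0.0005,"dy":-0.008,"dz":0,"wx":0,"wy":0,"wz":0,"grip":1},{"dx":0.0005,"dy":-0.008,"dz":0,"wx":0,"wy":0,"wz":0,"grip":1},{"dx":0.0005,"dy":-0.008,"dz":0.0005,"wx":0,"wy":0,"wz":0,"grip":1},{"dx":0.0005,"dy":-0.008,"dz":0.0005,"wx":0,"wy":0,"wz":0,"grip":1},{"dx":0.0005,"dy":-0.008,"dz":0.0005,"wx":0,"wy":0,"wz":0,"grip":1},{"dx":0,"dy":0,"dz":0,"wx":0,"wy":0,"wz":0,"grip":1},{"dx":0,"dy":0,"dz":0,"wx":0,"wy":0,"wz":0,"grip":1},{"dx":0,"dy":0,"dz":0,"wx":0,"wy":0,"wz":0,"grip":1}]'
python3 - <<'E'
from h import *
snap('scene','d',(230,150,380,262),5)
E
```

```text
time_s: 8.8
ee_pos: [546.3, -127.0, 43.9]
ee_rot: [-179.9, 0.1, -176.8]
force: [-0.9, -2.0, 5.6]
gripper_width: 21.5
```

View pics/scene_d.png

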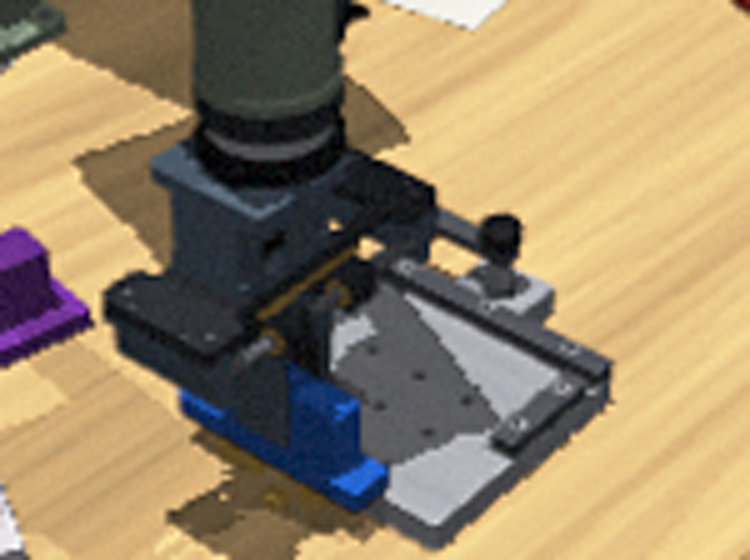

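All four chips appear to have gone over the -y edge; brass is visible on the bench at about (272,497). I'll lift and check for brass numerically while the scraper is still in hand.

```bash
python3 -m jog '[{"dx":0,"dy":0,"dz":0.02,"wx":0,"wy":0,"wz":0,"grip":1},{"dx":0,"dy":0,"dz":0.03,"wx":0,"wy":0,"wz":0,"grip":1},{"dx":0,"dy":0.01,"dz":0.03,"wx":0,"wy":0,"wz":0,"grip":1},{"dx":-0.01,"dy":0.03,"dz":0.02,"wx":0,"wy":0,"wz":0,"grip":1},{"dx":-0.012,"dy":0.045,"dz":0,"wx":0,"wy":0,"wz":0,"grip":1},{"dx":-0.012,"dy":0.045,"dz":0,"wx":0,"wy":0,"wz":0,"grip":1},{"dx":-0.012,"dy":0.045,"dz":0,"wx":0,"wy":0,"wz":0,"grip":1},{"dx":-0.012,"dy":0.045,"dz":0,"wx":0,"wy":0,"wz":0,"grip":1},{"dx":-0.012,"dy":0.045,"dz":0,"wx":0,"wy":0,"wz":0,"grip":1},{"dx":-0.012,"dy":0.045,"dz":0,"wx":0,"wy":0,"wz":0,"grip":1}]'; python3 -m jog '[{"dx":0,"dy":0.04,"dz":0,"wx":0,"wy":0,"wz":0,"grip":1},{"dx":0,"dy":0.02,"dz":0,"wx":0,"wy":0,"wz":0,"grip":1},{"dx":0,"dy":0,"dz":0,"wx":0,"wy":0,"wz":0,"grip":1},{"dx":0,"dy":0,"dz":0,"wx":0,"wy":0,"wz":0,"grip":1}]'
python3 - <<'E'
from h import *
snap('scene','e',(230,170,380,270),5);snap('top','e')
T=cv2.imread('pics/top_e_raw.png');H=cv2.cvtColor(T,cv2.COLOR_BGR2HSV)[140:260,290:420]
m=((H[...,0]>22)&(H[...,0]<34)&(H[...,1]>150)).astype(np.uint8)
n,l,st,c=cv2.connectedComponentsWithStats(m)
for i in range(1,n):
    if st[i,4]>3: print(st[i,4],(c[i]+[290,140]).round(1),ray('top',*(c[i]+[290,140]),4)[:2].round())
E
```

```text
time_s: 9.85
ee_pos: [462.8, 185.4, 142.8]
ee_rot: [-180.0, -0.0, -176.8]
force: [1.3, -0.8, -1.4]
gripper_width: 21.7
time_s: 10.25
ee_pos: [463.3, 243.7, 142.6]
ee_rot: [-179.9, -0.1, -176.8]
force: [-1.0, 0.5, -1.2]
gripper_width: 21.8
6 [371.  189.5] [ 574. -130.]
19 [375.8 195.2] [ 558. -143.]
34 [372.1 208.5] [ 520. -133.]
```

View pics/scene_e.png

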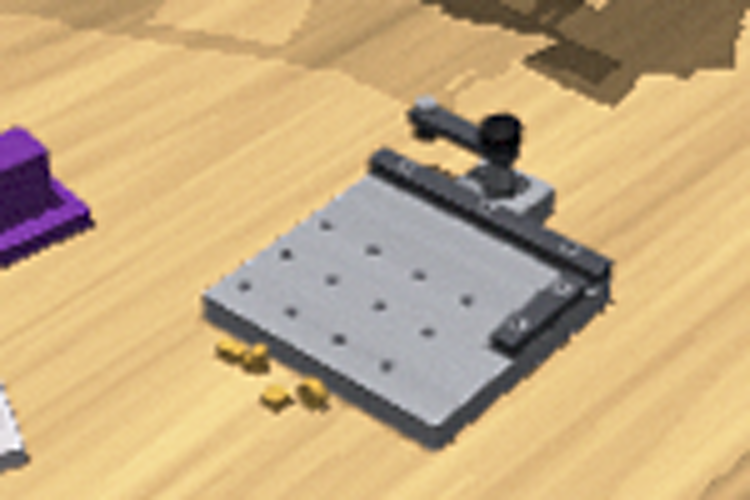

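All four chips lie on the bench beside the open edge, in pairs at about (240,352) and (292,395), and the plate is clear. I'll set the scraper down.

```bash
python3 -m jog '[{"dx":0,"dy":0,"dz":-0.03,"wx":0,"wy":0,"wz":0,"grip":1},{"dx":0,"dy":0,"dz":-0.03,"wx":0,"wy":0,"wz":0,"grip":1},{"dx":0,"dy":0,"dz":-0.03,"wx":0,"wy":0,"wz":0,"grip":1},{"dx":0,"dy":0,"dz":-0.015,"wx":0,"wy":0,"wz":0,"grip":1},{"dx":0,"dy":0,"dz":-0.008,"wx":0,"wy":0,"wz":0,"grip":1},{"dx":0,"dy":0,"dz":-0.003,"wx":0,"wy":0,"wz":0,"grip":1},{"dx":0,"dy":0,"dz":-0.002,"wx":0,"wy":0,"wz":0,"grip":1},{"dx":0,"dy":0,"dz":0,"wx":0,"wy":0,"wz":0,"grip":1},{"dx":0,"dy":0,"dz":0,"wx":0,"wy":0,"wz":0,"grip":1}]'
```

```text
time_s: 11.25
ee_pos: [464.4, 244.2, 26.3]
ee_rot: [180.0, 0.1, -176.9]
force: [0.4, 1.1, -1.6]
gripper_width: 21.9
```

```bash
python3 -m jog '[{"dx":0,"dy":0,"dz":-0.001,"wx":0,"wy":0,"wz":0,"grip":1},{"dx":0,"dy":0,"dz":-0.001,"wx":0,"wy":0,"wz":0,"grip":1},{"dx":0,"dy":0,"dz":-0.001,"wx":0,"wy":0,"wz":0,"grip":1},{"dx":0,"dy":0,"dz":0,"wx":0,"wy":0,"wz":0,"grip":1}]';python3 -m jog '[{"dx":0,"dy":0,"dz":0,"wx":0,"wy":0,"wz":0,"grip":-0.3},{"dx":0,"dy":0,"dz":0,"wx":0,"wy":0,"wz":0,"grip":-0.3},{"dx":0,"dy":0,"dz":0,"wx":0,"wy":0,"wz":0,"grip":-0.3},{"dx":0,"dy":0,"dz":0,"wx":0,"wy":0,"wz":0,"grip":-0.3},{"dx":0,"dy":0,"dz":0,"wx":0,"wy":0,"wz":0,"grip":-0.3},{"dx":0,"dy":0,"dz":0,"wx":0,"wy":0,"wz":0,"grip":-0.3}]'
```

```text
time_s: 11.65
ee_pos: [464.1, 244.2, 23.9]
ee_rot: [180.0, 0.0, -176.8]
force: [-1.8, -1.5, 9.0]
gripper_width: 21.9
time_s: 12.25
ee_pos: [463.8, 244.0, 22.4]
ee_rot: [180.0, -0.0, -176.8]
force: [-0.2, -0.6, 0.9]
gripper_width: 58.7
```

```bash
python3 -m jog '[{"dx":0,"dy":0,"dz":0.03,"wx":0,"wy":0,"wz":0,"grip":-1},{"dx":0,"dy":0,"dz":0.04,"wx":0,"wy":0,"wz":0,"grip":-1},{"dx":0,"dy":0,"dz":0.04,"wx":0,"wy":0,"wz":0,"grip":-1},{"dx":0,"dy":-0.045,"dz":0.01,"wx":0,"wy":0,"wz":-0.045,"grip":-1},{"dx":-0.002,"dy":-0.045,"dz":0,"wx":0,"wy":0,"wz":-0.045,"grip":-1},{"dx":-0.002,"dy":-0.045,"dz":0,"wx":0,"wy":0,"wz":-0.045,"grip":-1},{"dx":-0.002,"dy":-0.045,"dz":0,"wx":0,"wy":0,"wz":-0.045,"grip":-1},{"dx":-0.002,"dy":-0.045,"dz":0,"wx":0,"wy":0,"wz":-0.045,"grip":-1},{"dx":-0.002,"dy":-0.045,"dz":0,"wx":0,"wy":0,"wz":-0.045,"grip":-1},{"dx":-0.002,"dy":-0.045,"dz":0,"wx":0,"wy":0,"wz":-0.045,"grip":-1}]'; python3 -m jog '[{"dx":-0.002,"dy":-0.045,"dz":0,"wx":0,"wy":0,"wz":-0.045,"grip":-1},{"dx":-0.002,"dy":-0.045,"dz":0,"wx":0,"wy":0,"wz":-0.045,"grip":-1},{"dx":-0.002,"dy":-0.045,"dz":0,"wx":0,"wy":0,"wz":-0.045,"grip":-1},{"dx":-0.002,"dy":-0.045,"dz":0,"wx":0,"wy":0,"wz":-0.045,"grip":-1},{"dx":0,"dy":-0.02,"dz":0,"wx":0,"wy":0,"wz":0,"grip":-1},{"dx":0,"dy":0,"dz":0,"wx":0,"wy":0,"wz":0,"grip":-1},{"dx":0,"dy":0,"dz":0,"wx":0,"wy":0,"wz":0,"grip":-1},{"dx":0,"dy":0,"dz":0,"wx":0,"wy":0,"wz":0,"grip":-1}]'
```

```text
time_s: 13.25
ee_pos: [451.4, -72.7, 142.6]
ee_rot: [180.0, 0.0, 165.0]
force: [1.0, -0.5, -0.2]
gripper_width: 91.2
time_s: 14.05
ee_pos: [443.7, -269.7, 142.3]
ee_rot: [180.0, -0.1, 154.8]
force: [-0.1, -0.2, -0.4]
gripper_width: 91.3
```

```bash
python3 -m jog '[{"dx":0.002,"dy":-0.005,"dz":-0.03,"wx":0,"wy":0,"wz":-0.009,"grip":-1},{"dx":0,"dy":0,"dz":-0.03,"wx":0,"wy":0,"wz":0,"grip":-1},{"dx":0,"dy":0,"dz":-0.03,"wx":0,"wy":0,"wz":0,"grip":-1},{"dx":0,"dy":0,"dz":-0.02,"wx":0,"wy":0,"wz":0,"grip":-1},{"dx":0,"dy":0,"dz":-0.009,"wx":0,"wy":0,"wz":0,"grip":-1},{"dx":0,"dy":0,"dz":-0.002,"wx":0,"wy":0,"wz":0,"grip":-1},{"dx":0,"dy":0,"dz":0,"wx":0,"wy":0,"wz":0,"grip":-1},{"dx":0,"dy":0,"dz":0,"wx":0,"wy":0,"wz":0,"grip":-1}]'; python3 -m jog '[{"dx":0,"dy":0,"dz":0,"wx":0,"wy":0,"wz":0,"grip":1},{"dx":0,"dy":0,"dz":0,"wx":0,"wy":0,"wz":0,"grip":1},{"dx":0,"dy":0,"dz":0,"wx":0,"wy":0,"wz":0,"grip":1},{"dx":0,"dy":0,"dz":0,"wx":0,"wy":0,"wz":0,"grip":1},{"dx":0,"dy":0,"dz":0,"wx":0,"wy":0,"wz":0,"grip":1},{"dx":0,"dy":0,"dz":0,"wx":0,"wy":0,"wz":0,"grip":1},{"dx":0,"dy":0,"dz":0,"wx":0,"wy":0,"wz":0,"grip":1},{"dx":0,"dy":0,"dz":0,"wx":0,"wy":0,"wz":0,"grip":1},{"dx":0,"dy":0,"dz":0,"wx":0,"wy":0,"wz":0,"grip":1},{"dx":0,"dy":0,"dz":0,"wx":0,"wy":0,"wz":0,"grip":1}]' 45; python3 -m jog '[{"dx":0,"dy":0,"dz":0,"wx":0,"wy":0,"wz":0,"grip":1},{"dx":0,"dy":0,"dz":0,"wx":0,"wy":0,"wz":0,"grip":1}]'
```

```text
time_s: 14.85
ee_pos: [446.7, -276.2, 22.7]
ee_rot: [-180.0, 0.1, 154.3]
force: [0.9, -0.1, -0.3]
gripper_width: 91.0
time_s: 15.85
ee_pos: [445.8, -276.0, 21.4]
ee_rot: [180.0, -0.0, 154.3]
force: [-0.7, -0.1, 0.5]
gripper_width: 31.8
time_s: 16.05
ee_pos: [445.8, -276.0, 21.5]
ee_rot: [180.0, -0.0, 154.3]
force: [0.4, -0.6, -0.1]
gripper_width: 31.8
```

```bash
python3 -m jog '[{"dx":0,"dy":0,"dz":0.01,"wx":0,"wy":0,"wz":0,"grip":1},{"dx":0,"dy":0,"dz":0.03,"wx":0,"wy":0,"wz":0,"grip":1},{"dx":0,"dy":0,"dz":0.03,"wx":0,"wy":0,"wz":0,"grip":1},{"dx":0.016,"dy":0.0327,"dz":0.01,"wx":0,"wy":0,"wz":0.063,"grip":1},{"dx":0.016,"dy":0.0327,"dz":0,"wx":0,"wy":0,"wz":0.063,"grip":1},{"dx":0.016,"dy":0.0327,"dz":0,"wx":0,"wy":0,"wz":0.063,"grip":1},{"dx":0.016,"dy":0.0327,"dz":0,"wx":0,"wy":0,"wz":0.063,"grip":1},{"dx":0.016,"dy":0.0327,"dz":0,"wx":0,"wy":0,"wz":0.063,"grip":1},{"dx":0.016,"dy":0.0327,"dz":0,"wx":0,"wy":0,"wz":0.063,"grip":1},{"dx":0.016,"dy":0.0327,"dz":0,"wx":0,"wy":0,"wz":0.063,"grip":1}]'; python3 -m jog '[{"dx":0.016,"dy":0.0325,"dz":0,"wx":0,"wy":0,"wz":0.063,"grip":1},{"dx":0,"dy":0,"dz":0,"wx":0,"wy":0,"wz":0,"grip":1},{"dx":0,"dy":0,"dz":0,"wx":0,"wy":0,"wz":0,"grip":1},{"dx":0,"dy":0,"dz":0,"wx":0,"wy":0,"wz":0,"grip":1}]'
python3 - <<'E'
from h import *
snap('scene','f',(230,120,380,262),4)
E
```

```text
time_s: 17.05
ee_pos: [557.9, -45.5, 101.8]
ee_rot: [180.0, -0.0, 179.7]
force: [0.6, -0.7, -3.4]
gripper_width: 32.2
time_s: 17.45
ee_pos: [573.1, -15.2, 101.4]
ee_rot: [-180.0, -0.1, -176.9]
force: [-0.2, -0.2, -3.4]
gripper_width: 32.1
```

View pics/scene_f.png

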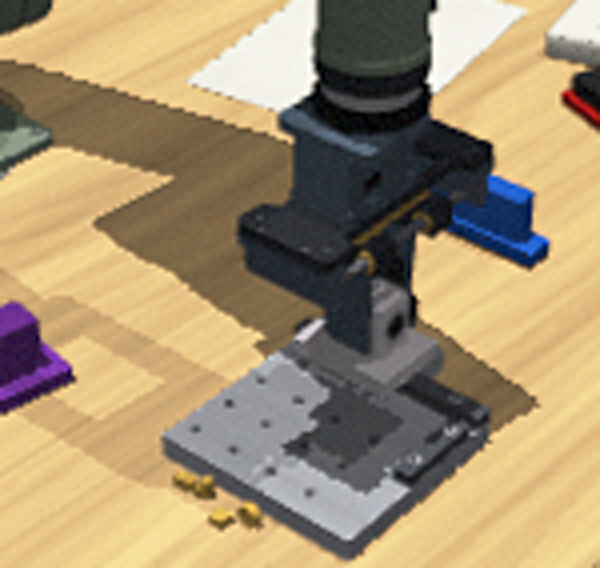

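The housing is held level above the corner, the scraper stands upright at about (495,220), and the chips are still on the bench. Lowering now.

```bash
python3 -m jog '[{"dx":0,"dy":0,"dz":-0.02,"wx":0,"wy":0,"wz":0,"grip":1},{"dx":0,"dy":0,"dz":-0.02,"wx":0,"wy":0,"wz":0,"grip":1},{"dx":0,"dy":0,"dz":-0.012,"wx":0,"wy":0,"wz":0,"grip":1},{"dx":0,"dy":0,"dz":-0.005,"wx":0,"wy":0,"wz":0,"grip":1},{"dx":0,"dy":0,"dz":-0.001,"wx":0,"wy":0,"wz":0,"grip":1},{"dx":0,"dy":0,"dz":0,"wx":0,"wy":0,"wz":0,"grip":1}]'; python3 -m jog '[{"dx":0,"dy":0,"dz":-0.001,"wx":0,"wy":0,"wz":0,"grip":1},{"dx":0,"dy":0,"dz":0,"wx":0,"wy":0,"wz":0,"grip":1}]';python3 -m jog '[{"dx":0,"dy":0,"dz":-0.001,"wx":0,"wy":0,"wz":0,"grip":1},{"dx":0,"dy":0,"dz":0,"wx":0,"wy":0,"wz":0,"grip":1}]'
```

```text
time_s: 18.1
ee_pos: [574.3, -14.8, 44.0]
ee_rot: [-180.0, 0.1, -176.9]
force: [-0.6, 0.3, -2.6]
gripper_width: 31.8
time_s: 18.3
ee_pos: [574.3, -14.5, 43.0]
ee_rot: [-180.0, 0.1, -176.8]
force: [-0.1, -0.1, -3.5]
gripper_width: 31.7
time_s: 18.5
ee_pos: [573.9, -14.5, 41.6]
ee_rot: [180.0, 0.0, -176.8]
force: [0.4, 1.0, -3.4]
gripper_width: 32.0
```

```bash
python3 -m jog '[{"dx":0,"dy":0,"dz":-0.0007,"wx":0,"wy":0,"wz":0,"grip":1},{"dx":0,"dy":0,"dz":0,"wx":0,"wy":0,"wz":0,"grip":1}]';python3 -m jog '[{"dx":-0.0002,"dy":0.004,"dz":0,"wx":0,"wy":0,"wz":0,"grip":1},{"dx":-0.0002,"dy":0.003,"dz":0,"wx":0,"wy":0,"wz":0,"grip":1},{"dx":-0.0001,"dy":0.002,"dz":0,"wx":0,"wy":0,"wz":0,"grip":1},{"dx":0,"dy":0,"dz":0,"wx":0,"wy":0,"wz":0,"grip":1}]';python3 -m jog '[{"dx":-0.0001,"dy":0.002,"dz":0,"wx":0,"wy":0,"wz":0,"grip":1},{"dx":0,"dy":0,"dz":0,"wx":0,"wy":0,"wz":0,"grip":1}]';python3 -m jog '[{"dx":-0.0001,"dy":0.002,"dz":0,"wx":0,"wy":0,"wz":0,"grip":1},{"dx":0,"dy":0,"dz":0,"wx":0,"wy":0,"wz":0,"grip":1}]'
```

```text
time_s: 18.7
ee_pos: [574.0, -14.5, 41.4]
ee_rot: [180.0, 0.0, -176.8]
force: [-1.7, -0.0, 3.3]
gripper_width: 31.8
time_s: 19.1
ee_pos: [574.3, -5.5, 41.5]
ee_rot: [-180.0, 0.1, -176.8]
force: [-0.2, -3.2, 6.3]
gripper_width: 32.1
time_s: 19.3
ee_pos: [574.2, -3.8, 41.5]
ee_rot: [-180.0, 0.1, -176.8]
force: [1.6, -3.9, 5.8]
gripper_width: 31.9
time_s: 19.5
ee_pos: [574.2, -3.6, 41.6]
ee_rot: [-179.8, 0.1, -176.8]
force: [0.4, -10.0, 6.3]
gripper_width: 32.0
```

```bash
python3 -m jog '[{"dx":0.004,"dy":0.0002,"dz":0,"wx":0,"wy":0,"wz":0,"grip":1},{"dx":0.003,"dy":0.0002,"dz":0,"wx":0,"wy":0,"wz":0,"grip":1},{"dx":0.002,"dy":0.0001,"dz":0,"wx":0,"wy":0,"wz":0,"grip":1},{"dx":0,"dy":0,"dz":0,"wx":0,"wy":0,"wz":0,"grip":1}]';python3 -m jog '[{"dx":0.002,"dy":0.0001,"dz":0,"wx":0,"wy":0,"wz":0,"grip":1},{"dx":0,"dy":0,"dz":0,"wx":0,"wy":0,"wz":0,"grip":1}]';python3 -m jog '[{"dx":0.002,"dy":0.0001,"dz":0,"wx":0,"wy":0,"wz":0,"grip":1},{"dx":0,"dy":0,"dz":0,"wx":0,"wy":0,"wz":0,"grip":1}]';python3 -m jog '[{"dx":0.002,"dy":0.0001,"dz":0,"wx":0,"wy":0,"wz":0,"grip":1},{"dx":0,"dy":0,"dz":0,"wx":0,"wy":0,"wz":0,"grip":1}]'
```

```text
time_s: 19.9
ee_pos: [578.4, -3.4, 41.7]
ee_rot: [-179.8, -0.5, -176.8]
force: [-11.2, -10.6, 14.9]
gripper_width: 31.7
time_s: 20.1
ee_pos: [580.3, -3.4, 41.7]
ee_rot: [-179.8, -0.5, -176.8]
force: [-10.4, -11.2, 15.7]
gripper_width: 32.0
time_s: 20.3
ee_pos: [582.4, -3.2, 41.7]
ee_rot: [-179.8, -0.5, -176.8]
force: [-10.6, -10.7, 15.9]
gripper_width: 31.5
time_s: 20.5
ee_pos: [584.4, -3.1, 41.7]
ee_rot: [-179.8, -0.5, -176.8]
force: [-10.9, -10.9, 15.9]
gripper_width: 31.3
```

```bash
python3 -m jog '[{"dx":0.0015,"dy":0.0001,"dz":0,"wx":0,"wy":0,"wz":0,"grip":1},{"dx":0,"dy":0,"dz":0,"wx":0,"wy":0,"wz":0,"grip":1}]';python3 -m jog '[{"dx":0.0015,"dy":0.0001,"dz":0,"wx":0,"wy":0,"wz":0,"grip":1},{"dx":0,"dy":0,"dz":0,"wx":0,"wy":0,"wz":0,"grip":1}]';python3 -m jog '[{"dx":0.0015,"dy":0.0001,"dz":0,"wx":0,"wy":0,"wz":0,"grip":1},{"dx":0,"dy":0,"dz":0,"wx":0,"wy":0,"wz":0,"grip":1}]'
```

```text
time_s: 20.7
ee_pos: [585.6, -3.0, 41.7]
ee_rot: [-179.8, -0.5, -176.8]
force: [-10.6, -9.9, 15.4]
gripper_width: 31.7
time_s: 20.9
ee_pos: [585.7, -3.0, 41.8]
ee_rot: [-179.8, -0.7, -176.8]
force: [-15.0, -10.8, 19.8]
gripper_width: 31.9
time_s: 21.1
ee_pos: [585.8, -3.0, 41.9]
ee_rot: [-179.8, -0.8, -176.8]
force: [-18.1, -10.9, 21.5]
gripper_width: 31.7
```

Both stops are in contact, but the push tips the housing about 0.8°. I'll counter with a small turn and more down-force.

```bash
python3 -m jog '[{"dx":0,"dy":0,"dz":-0.001,"wx":0,"wy":-0.02,"wz":0,"grip":1},{"dx":0,"dy":0,"dz":0,"wx":0,"wy":0,"wz":0,"grip":1}]' 60;python3 -m jog '[{"dx":0,"dy":0,"dz":-0.001,"wx":0,"wy":-0.02,"wz":0,"grip":1},{"dx":0,"dy":0,"dz":0,"wx":0,"wy":0,"wz":0,"grip":1}]';python3 -m jog '[{"dx":0.001,"dy":0.001,"dz":0,"wx":0,"wy":0,"wz":0,"grip":1},{"dx":0,"dy":0,"dz":0,"wx":0,"wy":0,"wz":0,"grip":1}]'
```

```text
time_s: 21.3
ee_pos: [585.8, -3.0, 41.4]
ee_rot: [-179.8, 0.4, -176.8]
force: [-15.9, -11.3, 25.2]
gripper_width: 31.8
time_s: 21.5
ee_pos: [586.9, -3.0, 41.1]
ee_rot: [-179.7, 1.7, -176.8]
force: [-17.4, -11.5, 27.5]
gripper_width: 31.7
time_s: 21.7
ee_pos: [586.9, -2.9, 41.2]
ee_rot: [-179.6, 1.5, -176.8]
force: [-19.9, -15.7, 31.0]
gripper_width: 31.7
```

```bash
python3 -m jog '[{"dx":-0.002,"dy":-0.0015,"dz":0.003,"wx":0,"wy":0.04,"wz":0,"grip":1},{"dx":0,"dy":0,"dz":0,"wx":0,"wy":0,"wz":0,"grip":1}]';python3 -m jog '[{"dx":0,"dy":0,"dz":0,"wx":0,"wy":0,"wz":0,"grip":0},{"dx":0,"dy":0,"dz":0,"wx":0,"wy":0,"wz":0,"grip":0},{"dx":0,"dy":0,"dz":0,"wx":0,"wy":0,"wz":0,"grip":0},{"dx":0,"dy":0,"dz":0,"wx":0,"wy":0,"wz":0,"grip":0},{"dx":0,"dy":0,"dz":0,"wx":0,"wy":0,"wz":0,"grip":0}]'
```

```text
time_s: 21.9
ee_pos: [587.2, -3.0, 42.4]
ee_rot: [-179.9, -0.6, -176.8]
force: [-11.7, -9.5, 14.3]
gripper_width: 31.9
time_s: 22.4
ee_pos: [591.7, -0.6, 41.5]
ee_rot: [180.0, -0.0, -176.8]
force: [0.3, -0.4, 0.2]
gripper_width: 45.8
```

```bash
python3 -m jog '[{"dx":-0.006,"dy":-0.0022,"dz":-0.003,"wx":0,"wy":0,"wz":0,"grip":0},{"dx":0,"dy":0,"dz":0,"wx":0,"wy":0,"wz":0,"grip":0},{"dx":0,"dy":0,"dz":0,"wx":0,"wy":0,"wz":0,"grip":0}]';python3 -m jog '[{"dx":0,"dy":0,"dz":0,"wx":0,"wy":0,"wz":0,"grip":1},{"dx":0,"dy":0,"dz":0,"wx":0,"wy":0,"wz":0,"grip":1},{"dx":0,"dy":0,"dz":0,"wx":0,"wy":0,"wz":0,"grip":1},{"dx":0,"dy":0,"dz":0,"wx":0,"wy":0,"wz":0,"grip":1},{"dx":0,"dy":0,"dz":0,"wx":0,"wy":0,"wz":0,"grip":1},{"dx":0,"dy":0,"dz":0,"wx":0,"wy":0,"wz":0,"grip":1}]' 60
```

```text
time_s: 22.7
ee_pos: [585.3, -3.2, 38.6]
ee_rot: [180.0, -0.0, -176.9]
force: [0.2, 0.5, -0.4]
gripper_width: 45.6
time_s: 23.3
ee_pos: [585.8, -3.2, 38.9]
ee_rot: [180.0, 0.0, -176.9]
force: [1.5, 0.6, 1.4]
gripper_width: 31.2
```

```bash
python3 -m jog '[{"dx":0,"dy":0,"dz":-0.002,"wx":0,"wy":0,"wz":0,"grip":1},{"dx":0,"dy":0,"dz":0,"wx":0,"wy":0,"wz":0,"grip":1}]';python3 -m jog '[{"dx":0.002,"dy":0.0001,"dz":0,"wx":0,"wy":0,"wz":0,"grip":1},{"dx":0,"dy":0,"dz":0,"wx":0,"wy":0,"wz":0,"grip":1}]';python3 -m jog '[{"dx":0.002,"dy":0.0001,"dz":0,"wx":0,"wy":0,"wz":0,"grip":1},{"dx":0,"dy":0,"dz":0,"wx":0,"wy":0,"wz":0,"grip":1}]';python3 -m jog '[{"dx":0,"dy":0.002,"dz":0,"wx":0,"wy":0,"wz":0,"grip":1},{"dx":0,"dy":0,"dz":0,"wx":0,"wy":0,"wz":0,"grip":1}]'
```

```text
time_s: 23.5
ee_pos: [585.8, -3.1, 38.8]
ee_rot: [180.0, 0.1, -176.9]
force: [-2.5, 0.1, 12.0]
gripper_width: 31.9
time_s: 23.7
ee_pos: [585.9, -3.1, 38.9]
ee_rot: [180.0, -0.2, -176.8]
force: [-8.2, -0.1, 16.9]
gripper_width: 31.4
time_s: 23.9
ee_pos: [586.0, -3.1, 39.0]
ee_rot: [180.0, -0.4, -176.9]
force: [-12.4, -0.1, 20.2]
gripper_width: 32.0
time_s: 24.1
ee_pos: [586.0, -3.0, 39.1]
ee_rot: [-179.8, -0.4, -176.8]
force: [-13.2, -7.8, 20.8]
gripper_width: 31.4
```

```bash
python3 -m jog '[{"dx":0.001,"dy":0.002,"dz":0.001,"wx":0,"wy":-0.007,"wz":0,"grip":1},{"dx":0,"dy":0,"dz":0,"wx":0,"wy":0,"wz":0,"grip":1}]';python3 -m jog '[{"dx":0.002,"dy":0,"dz":0.001,"wx":0,"wy":-0.007,"wz":0,"grip":1},{"dx":0,"dy":0,"dz":0,"wx":0,"wy":0,"wz":0,"grip":1}]';python3 -m jog '[{"dx":0.002,"dy":0,"dz":0,"wx":0,"wy":0,"wz":0,"grip":1},{"dx":0,"dy":0,"dz":0,"wx":0,"wy":0,"wz":0,"grip":1}]'
```

```text
time_s: 24.3
ee_pos: [585.9, -3.0, 39.0]
ee_rot: [-179.6, -0.2, -176.8]
force: [-12.4, -14.6, 16.9]
gripper_width: 31.7
time_s: 24.5
ee_pos: [585.9, -3.0, 39.0]
ee_rot: [-179.7, -0.0, -176.8]
force: [-14.2, -14.4, 14.2]
gripper_width: 31.5
time_s: 24.7
ee_pos: [586.0, -3.0, 39.1]
ee_rot: [-179.7, -0.3, -176.8]
force: [-18.6, -13.1, 19.1]
gripper_width: 31.6
```

```bash
python3 -m jog '[{"dx":0.002,"dy":0.001,"dz":0.0015,"wx":0,"wy":-0.01,"wz":0,"grip":1},{"dx":0,"dy":0,"dz":0,"wx":0,"wy":0,"wz":0,"grip":1}]';python3 -m jog '[{"dx":0.002,"dy":0.001,"dz":0.0015,"wx":0,"wy":-0.01,"wz":0,"grip":1},{"dx":0,"dy":0,"dz":0,"wx":0,"wy":0,"wz":0,"grip":1}]';python3 -m jog '[{"dx":0.001,"dy":0.001,"dz":0,"wx":0,"wy":0,"wz":0,"grip":1},{"dx":0,"dy":0,"dz":0,"wx":0,"wy":0,"wz":0,"grip":1},{"dx":0,"dy":0,"dz":0,"wx":0,"wy":0,"wz":0,"grip":1}]'
python3 - <<'E'
from h import *
snap('scene','g',(250,120,370,262),4)
E
```

```text
time_s: 24.9
ee_pos: [586.0, -2.9, 39.0]
ee_rot: [-179.6, 0.0, -176.8]
force: [-19.5, -16.7, 12.8]
gripper_width: 31.7
time_s: 25.1
ee_pos: [586.1, -2.9, 39.1]
ee_rot: [-179.5, 0.3, -176.7]
force: [-19.8, -20.5, 9.2]
gripper_width: 31.8
time_s: 25.4
ee_pos: [586.1, -2.8, 39.1]
ee_rot: [-179.4, 0.2, -176.7]
force: [-22.8, -23.5, 11.6]
gripper_width: 31.6
```

View pics/scene_g.png

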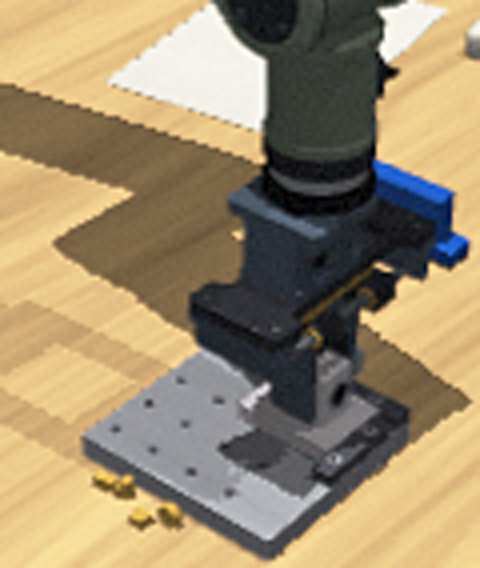

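The housing sits flat in the corner, its foot against the rail and the end stop at about (370,430). The chips are down at (140,500) and the scraper is standing. I'll add some margin on x and let it settle.

```bash
python3 -m jog '[{"dx":0.002,"dy":0,"dz":0.001,"wx":0,"wy":-0.006,"wz":0,"grip":1},{"dx":0.002,"dy":0,"dz":0.001,"wx":0,"wy":-0.006,"wz":0,"grip":1},{"dx":0,"dy":0,"dz":0,"wx":0,"wy":0,"wz":0,"grip":1},{"dx":0,"dy":0,"dz":0,"wx":0,"wy":0,"wz":0,"grip":1},{"dx":0,"dy":0,"dz":0,"wx":0,"wy":0,"wz":0,"grip":1},{"dx":0,"dy":0,"dz":0,"wx":0,"wy":0,"wz":0,"grip":1}]';python3 -m jog '[{"dx":0,"dy":0,"dz":0,"wx":0,"wy":0,"wz":0,"grip":1},{"dx":0,"dy":0,"dz":0,"wx":0,"wy":0,"wz":0,"grip":1},{"dx":0,"dy":0,"dz":0,"wx":0,"wy":0,"wz":0,"grip":1},{"dx":0,"dy":0,"dz":0,"wx":0,"wy":0,"wz":0,"grip":1},{"dx":0,"dy":0,"dz":0,"wx":0,"wy":0,"wz":0,"grip":1},{"dx":0,"dy":0,"dz":0,"wx":0,"wy":0,"wz":0,"grip":1},{"dx":0,"dy":0,"dz":0,"wx":0,"wy":0,"wz":0,"grip":1},{"dx":0,"dy":0,"dz":0,"wx":0,"wy":0,"wz":0,"grip":1}]'
```

```text
time_s: 26.05
ee_pos: [586.2, -2.8, 39.2]
ee_rot: [-179.4, 0.4, -176.7]
force: [-26.0, -22.9, 6.9]
gripper_width: 32.1
time_s: 26.85
ee_pos: [586.2, -2.8, 39.1]
ee_rot: [-179.4, 0.4, -176.7]
force: [-26.8, -22.2, 7.1]
gripper_width: 31.9
```

```bash
python3 -c "
from workcell import env
print(env.job_done()); s=env.state(); print(s['time_s'],s['ee_pos'],s['force'],s['gripper_width'])"
```

```text
the job is handed in; nothing more can be done
None
the job is handed in; nothing more can be done
```

I handed the job in at about 26.9 s of the 72 s allowed, with the housing held pressed into the corner. No verdict came back, and the state could not be read after the hand-in.

- **Offcuts:** I wiped all four off the plate's open -y edge with the scraper in one stroke. The later pictures show them on the bench beside the plate. In the top view the brass colour check found only three patches, but the side view shows four pieces in two pairs.
- **Scraper:** I stood it on the bench at about (464, 244) mm and let go. It showed upright in the pictures afterwards.
- **Housing:** My first press tipped it by about 0.8°, so I let go, re-gripped lower and pressed again.
- **Final readings:**
  - The push was steady at about 27 N toward the end stop and 22 N toward the rail, with 7 N downward and the jaws at 32 mm.
  - The tool was within 0.6° of vertical, and its yaw matched the nest's to about 0.1°.
  - The tool stood 1.2 mm in x and 0.9 mm in y from the home position I had worked out from the pictures, within the 2.5 mm allowed.
- **Not measured directly:** The forces on each stop could not be read. Both should be above 2 N even allowing for the worst friction. The bystanders appeared untouched where the pictures showed them, but I did not check each one at the end.

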